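Lock the felting machine's bed with its pin

ROBOT

A 6-joint arm with a two-finger parallel gripper is mounted at the origin on the work surface. World frame = base frame: x ahead of the robot, y to its left, z up, the work surface at z = 0. Lengths are in m, angles in rad, forces in N, time in s.
With the tool pointing down it reaches from about 0.25 to 0.85 m from the base axis. Payload 12.5 kg.
Tool frame: the origin (TCP) lies at the very end of the fingers, on their centre line; the grasp point (between the pads) lies 19 mm behind it (manip.grip_depth is the distance from the TCP to the grasp point, in m); x points along the fingers, z is the direction in which the jaws open and shut, and the axes are right-handed (so a half turn about x gives the same grasp; the last joint's range is limited). The gripper opens to 93 mm and grips with 3 to 60 N. Pads are 15 mm wide; open, the fingers measure 128 mm over their backs; the gripper's body (75 mm by 188 mm) begins 65 mm behind the grasp point.
Start: joints at [1.178, 0.351, 1.652, -0, 1.139, -0.085], TCP at [0.167, 0.524, 0.219] pointing down, gripper open.
Joint ranges: [-2.75, 2.75], [-0.79, 2.1], [0.01, 2.65], [-1.57, 4.71], [0.07, 3.14], [-2.87, 2.87]. Speed limits (rad/s): [2.22, 2.22, 2.79, 3.14, 3.14, 3.14].

INTERFACE

Orientations are given as a rotation vector (axis times angle).
In Python, from plant import get_obs, read_camera, manip gives the robot as it stands.
- The arm moves only by the tool send_rows, never from a script. Its arguments are lists of equal length, an entry for each row: "claw": the finger opening in m, from 0 to 0.093; "translation": the shift along the world's x, y, z in m, a list of three; "twist": the turn about the world's z in rad. In form: {"claw": [claw, ...], "translation": [[x, y, z], ...], "twist": [twist, ...]}. A call has 1 to 5 rows; each row is the pose to reach, as a shift and turn from the pose commanded when the call began; what a row does not reach only later rows make up. A row lasts 1/10 s, in which the tool goes at most 50 mm and 8.59 degrees, less where a joint would pass 70% of its speed; a pose out of reach is approached as far as the arm can. A call with a gripper value outside its range is refused whole. The fingers move at their own pace and stop on an object; "force" is the grip in N (left out, the last holds). Time passes only in rows, so rows that repeat a pose let the fingers close. It gives the time, the measured TCP pose, the force and the opening at its end, in the units of the state.
- get_obs(): the state, without advancing time (a new reading comes with each control period).
- read_camera(name): name is "side" or "top" or "wrist"; returns a dict with "image" (384x512x3 uint8, red, green, blue), "camera_matrix" (3x3 intrinsics, pixels), "T" (4x4, takes a point from camera to world coordinates). Camera axes: x right, y down, z forward; pixel columns grow to the right and rows downward; lengths in m; the calibration is good to about 2 mm. The wrist camera is an equidistant fisheye: a pixel r from the principal point sees the ray r / f radians off the axis. A picture is of the moment at which its call begins. There is no depth.
- manip.finish_job(): hands the job in, once; it reports no verdict.
The state is a dict: "t": time; "q": joint angles; "joint_vel": joint speeds; "joint_torque": joint torques, N m; "position": TCP position; "tcp_rot": TCP orientation; "ft_force": force on the tool from outside, world axes, zero at the start; "torque": the same for the moment, N m; "opening": finger opening in m.
Only numpy, scipy, OpenCV 4.12 (cv2) and the standard library are available. Lean on these libraries where they do the work, as an engineer would, in place of code of your own. Each camera call takes 0.05 s, during which the arm holds its last target.

TASK

Lock the felting machine's bed: take the steel locking pin out of its wooden rest and, pressing only gently, slide its foot along the cover plate in the machine's narrow channel until it drops into the socket hidden under the plate's flush shutter. Then let the pin down fully home, collar on the housing, and leave it there upright and released. Do not shift the other things on the table.

Things in the scene. Friction and masses are not known exactly. Their poses are not given: they have to be found in the camera images.
- pin_grip (a point): Centre of the grip bar of the steel locking pin (120 g, 90 mm tall), which stands upright in the rest. From the top: square grip bar 16 x 16 mm, 50 mm tall; round collar 26 mm across, 5 mm thick, lying on the rest; round shank 10 mm across, 35 mm long, chamfered foot. The point is 25 mm below the pin's top; z up along the pin, x and y square to the grip's flats.
- pin_foot (a point): The centre of the lower end of the pin's shank, 65 mm below pin_grip along the pin's axis; same axes as pin_grip.
- rest: Fixed wooden block that stores the pin, 70 x 70 mm, 50 mm tall, left or right of the machine; origin at the centre of its underside. Its hole, mid-top, is 13 mm wide and 42 mm deep.
- machine: Felting machine: fixed green housing 240 (x) by 300 (y) mm, 70 mm tall, with a perforated aluminium bed, 5 mm proud, on its far half and a narrow open channel framed in steel on the half nearer the robot. Origin at the centre of its underside, x away from the robot. Pressing on it with the pin by over 20 N during the search damages it.
- channel (a point): Middle of the channel, on its floor: a bare aluminium cover plate 66 mm above the table, 4 mm below the housing's top. The channel is 110 mm long (y) and 14 mm wide (x); z up. The plate is sprung: it starts to give at about 2 N, then sinks 1 mm per 1.5 N to a stop at 5 mm. A pin pressed on it drops into the socket, as the plate springs up round it and the resistance vanishes.
- channel_top (a point): 4 mm above channel, level with the housing's top. The one socket, 15 mm long and as wide as the channel, lies anywhere up to 32 mm either side of the middle along y; it cannot be seen: a flush shutter of the same metal on a very weak spring (under 0.5 N) fills it. Pin fully home: collar on the housing, foot 31 mm below channel; its weight holds the shutter down.
- basin: Bystander: blue plastic bowl, 124 mm across, 55 mm tall, left or right of the machine; origin at the centre of its underside.
- jar: Bystander: glass jar with a steel cap, 64 mm across, 90 mm tall, on the right, beside the machine; origin at the centre of its underside.
- brush: Bystander: a brush lying on the table on the left, beside the machine; origin under its middle.
There are look-alikes about, which are no part of the job. There is more than one size of the part that bears pin_grip; the job needs the smallest.

How it is judged:
On the way, in this order (a step that is already met when the one before it is completed fails the run):
1. the pin is lifted out of its rest (z of pin_foot in the frame of rest above 0.055 m), for 0.1 s.
2. the pin's foot is brought down into the channel (z of pin_foot in the frame of channel below 0.003 m and x of pin_foot in the frame of channel between -0.006 and 0.006 m and y of pin_foot in the frame of channel between -0.056 and 0.056 m), for 0.1 s.
At the end, for the whole second after the job is handed in: The pin stands in the machine's channel, released, at rest and upright within 0.1 rad, its foot at least 28.5 mm below the cover plate's surface (fully home is 31 mm), within 6 mm of the channel's centre line and 45 mm of its middle (z of pin_foot in the frame of channel below -0.0285 m and x of pin_foot in the frame of channel between -0.006 and 0.006 m and y of pin_foot in the frame of channel between -0.045 and 0.045 m and angle between pin_grip's own z axis and vertical below 0.1 rad and linear speed of pin below 0.02 m/s); the robot touches nothing.
It fails at once if the pin presses the machine with more than 20 N before it is nearly home (contact force between pin and machine above 20 N and z of pin_foot in the frame of channel above -0.025 m).
It fails at once if the basin is moved by more than 30 mm (distance of basin from where it was at the start of the episode above 0.03 m).
It fails at once if the jar is moved by more than 30 mm (distance of jar from where it was at the start of the episode above 0.03 m).
It fails at once if the brush is moved by more than 30 mm (distance of brush from where it was at the start of the episode above 0.03 m).
It also fails if it takes over 58 s, if anything falls off the work surface, if the arm or the gripper's body presses on something with over 40 N, if the wrist force passes 120 N, or if a joint passes its speed limit or range.

## Working session

There is one attempt and no reset: what is moved stays moved. The work goes in short steps, Python scripts to look and compute and a tool call to move; the robot and the scene stay as the last step left them, time stands still between calls to the robot, and variables do not carry over. Pictures are saved under pics/ and viewed, and the job is handed in when it is done.

Besides the shell and the picture viewer there is one more tool, called after "Emit:" as a command line: name --pt "numbers of a row" for each row, then --argument value for the rest. send_rows: Moves the arm, as the interface text tells. Its arguments: {"type":"object","properties":{"claw":{"type":"array","items":{"type":"number"}},"translation":{"type":"array","items":{"type":"array","items":{"type":"number"}}},"twist":{"type":"array","items":{"type":"number"}},"force":{"type":"number"}},"required":["claw","translation","twist"]}

```bash
ls; mkdir -p pics; python3 - <<'E'
from plant import get_obs, read_camera, manip
import cv2,numpy as np
for n in ["side","top","wrist"]:
    r=read_camera(n); cv2.imwrite(f"pics/{n}0.png",cv2.cvtColor(r["image"],cv2.COLOR_RGB2BGR)); print(n,r["camera_matrix"].tolist(),np.round(r["T"],3).tolist())
    np.savez(f"{n}0.npz",**r)
print(get_obs(), dir(manip))
E
```

```text
pics
side [[389.54634095772866, 0.0, 255.42499478758324], [0.0, 389.54634095772866, 193.92306987258672], [0.0, 0.0, 1.0]] [[-0.971, -0.158, 0.18, 0.391], [-0.239, 0.579, -0.78, 0.849], [0.019, -0.8, -0.6, 0.737], [0.0, 0.0, 0.0, 1.0]]
top [[403.9544737682853, 0.0, 261.4392972323335], [0.0, 403.9544737682853, 192.96558696446414], [0.0, 0.0, 1.0]] [[-0.015, -0.995, 0.101, 0.47], [-1.0, 0.015, -0.008, -0.003], [0.007, -0.101, -0.995, 1.002], [0.0, 0.0, 0.0, 1.0]]
wrist [[297.3186396354542, 0.0, 250.31678978361273], [0.0, 297.3186396354542, 188.35499225446466], [0.0, 0.0, 1.0]] [[0.303, 0.917, 0.26, 0.094], [0.953, -0.291, -0.083, 0.547], [-0.001, 0.273, -0.962, 0.384], [0.0, 0.0, 0.0, 1.0]]
{'t': 0.15, 'q': array([ 1.17839113e+00,  3.51070499e-01,  1.65223110e+00, -3.66908392e-05,
        1.13911649e+00, -8.45859124e-02]), 'joint_vel': array([-0.00017182, -0.00024663, -0.00245003,  0.00013007, -0.0005664 ,
        0.0013806 ]), 'joint_torque': array([ 5.66340641e-04, -4.97469771e+01, -2.85344732e+01,  6.99209981e-02,
        2.45418720e-02, -1.05705976e-04]), 'position': array([0.16652143, 0.52392514, 0.21826557]), 'tcp_rot': array([-0.98000706,  1.33994092,  0.97924752]), 'ft_force': array([ 0.10012767, -0.60582144, -0.40005087]), 'torque': array([ 0.02753705,  0.01719519, -0.00862265]), 'opening': 0.09283381366648773} ['MotionError', '__class__', '__delattr__', '__dict__', '__dir__', '__doc__', '__eq__', '__format__', '__ge__', '__getattribute__', '__getstate__', '__gt__', '__hash__', '__init__', '__init_subclass__', '__le__', '__lt__', '__module__', '__ne__', '__new__', '__reduce__', '__reduce_ex__', '__repr__', '__setattr__', '__sizeof__', '__str__', '__subclasshook__', '__weakref__', 'finish_job', 'grip_depth']
```

View pics/top0.png

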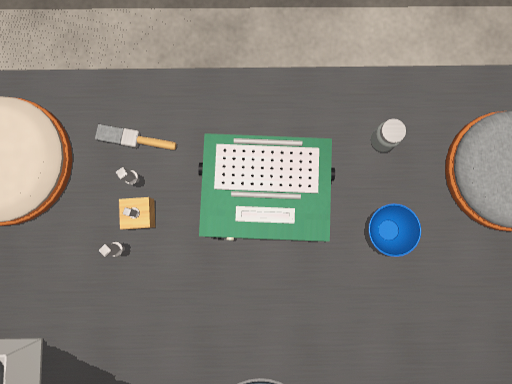

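View pics/side0.png

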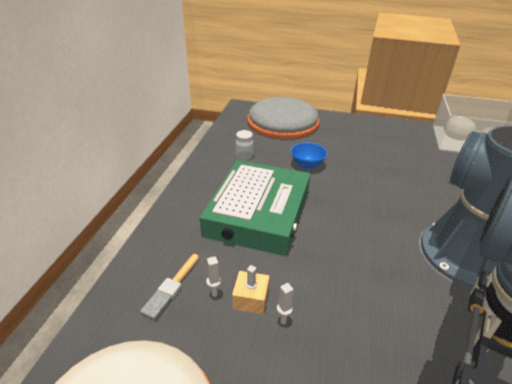

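View pics/wrist0.png

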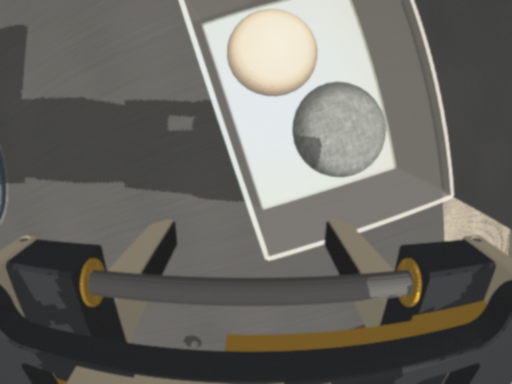

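```bash
cat > h.py <<'E'
import numpy as np,cv2
def load(n): return dict(np.load(n+".npz"))
def ray(r,u,v):
    K,T=r["camera_matrix"],r["T"]
    d=np.array([(u-K[0,2])/K[0,0],(v-K[1,2])/K[1,1],1.]); return T[:3,3],T[:3,:3]@d
def plane(r,u,v,z):
    o,d=ray(r,u,v); return o+d*(z-o[2])/d[2]
def proj(r,p):
    q=np.linalg.inv(r["T"])@np.append(p,1); K=r["camera_matrix"]; return (K@(q[:3]/q[2]))[:2]
def two(r1,p1,r2,p2):
    o1,d1=ray(r1,*p1);o2,d2=ray(r2,*p2);d1/=np.linalg.norm(d1);d2/=np.linalg.norm(d2)
    s=np.linalg.lstsq(np.c_[d1,-d2],o2-o1,rcond=None)[0]; a=o1+s[0]*d1;b=o2+s[1]*d2
    return (a+b)/2,np.linalg.norm(a-b)
def crop(img,x0,y0,x1,y1,k,fn):
    c=cv2.resize(img[y0:y1,x0:x1],None,fx=k,fy=k,interpolation=cv2.INTER_CUBIC); cv2.imwrite(fn,c[:,:,::-1])
E
python3 - <<'E'
from h import *
t=load("top0");s=load("side0")
crop(t["image"],90,160,170,265,5.7,"pics/c1.png")
crop(s["image"],195,245,305,330,7,"pics/c2.png")
crop(t["image"],190,125,345,250,5,"pics/c3.png")
E
```

```text
(no output)
```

View pics/c1.png

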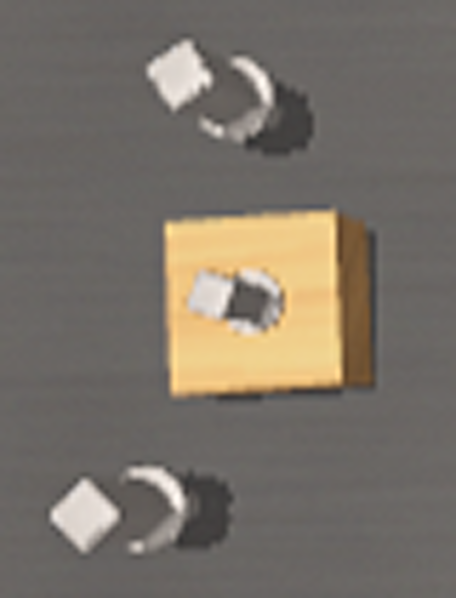

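View pics/c2.png

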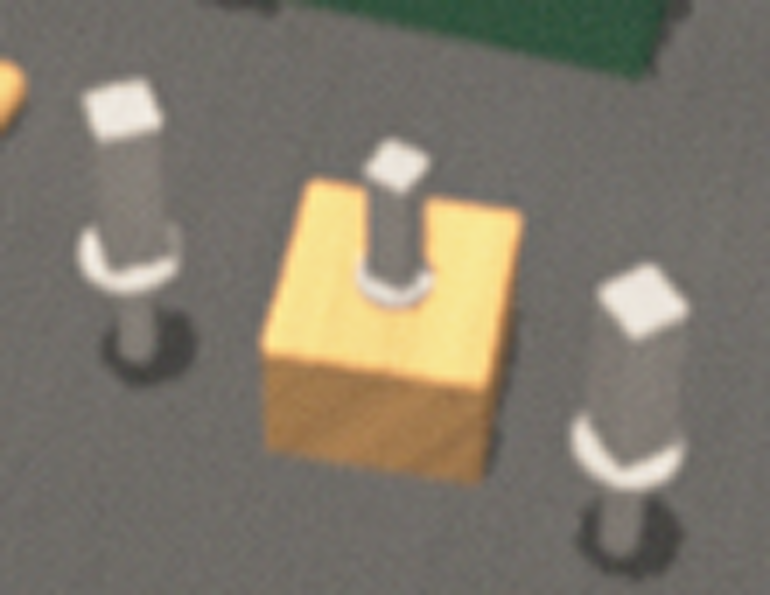

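View pics/c3.png

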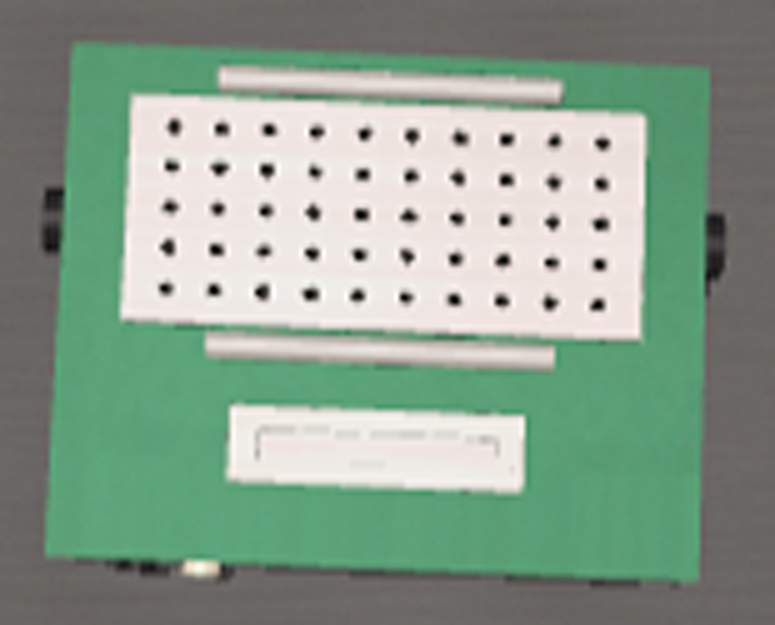

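```bash
python3 - <<'E'
from h import *
t=load("top0");s=load("side0")
c=lambda x,y,k,x0,y0:((x+.5)/k-.5+x0,(y+.5)/k-.5+y0)
T1=c(209,295,5.7,90,160); S1=c(398,165,7,195,245)
print(T1,S1,"pin top",plane(t,*T1,.105),plane(s,*S1,.105),two(t,T1,s,S1))
print("top sq t",[plane(t,*c(x,y,5.7,90,160),.105)[:2].round(4) for x,y in [(198,269),(233,280),(222,320),(186,307)]])
print("top sq s",[plane(s,*c(x,y,7,195,245),.105)[:2].round(4) for x,y in [(395,138),(431,161),(401,193),(364,168)]])
# rest top
g=t["image"];R=[plane(t,*c(x,y,5.7,90,160),.05) for x,y in [(164,222),(337,209),(345,386),(171,397)]]
print("rest",np.mean(R,0),np.round(R,4).tolist())
print("restS",np.mean([plane(s,*c(x,y,7,195,245),.05) for x,y in [(312,180),(523,210),(490,388),(262,352)]],0))
M=np.array([plane(t,*c(x,y,5,190,125),.07) for x,y in [(74,43),(710,68),(700,580),(45,556)]])
print("mach",M.round(4).tolist(),M.mean(0))
for z in(.07,.073):
  F=np.array([plane(t,*c(x,y,5,190,125),z) for x,y in [(230,404),(525,415),(522,492),(227,482)]])
  print("frame",F.round(4).tolist(),F.mean(0))
I=np.array([plane(t,*c(x,y,5,190,125),.07) for x,y in [(257,428),(498,437)]]);print("inner",I)
for n,r in(("t",t),("s",s)):
  m=cv2.inRange(cv2.cvtColor(r["image"],cv2.COLOR_RGB2HSV),(70,100,30),(90,255,255));m=m
  k,l,st,ce=cv2.connectedComponentsWithStats(m);print(n,st[1:][st[1:,4]>300])
crop(s["image"],195,155,315,255,6.5,"pics/c4.png")
E
```

```text
(126.25438596491227, 211.3421052631579) (251.42857142857144, 268.14285714285717) pin top [0.5246431  0.28925828 0.105     ] [0.5250513  0.28886914 0.105     ] (array([0.52479813, 0.28917214, 0.10534887]), np.float64(0.00035485711884834727))
top sq t [array([0.5348, 0.2937]), array([0.5303, 0.2801]), array([0.5149, 0.284 ]), array([0.5201, 0.2981])]
top sq s [array([0.5287, 0.2783]), array([0.5156, 0.2847]), array([0.5214, 0.2996]), array([0.5349, 0.2927])]
rest [0.52434134 0.28851773 0.05      ] [[0.5585, 0.3264, 0.05], [0.5629, 0.255, 0.05], [0.4897, 0.2507, 0.05], [0.4863, 0.322, 0.05]]
restS [0.52505832 0.28750835 0.05      ]
mach [[0.7079, 0.1208, 0.07], [0.6919, -0.1783, 0.07], [0.4527, -0.1658, 0.07], [0.4682, 0.1343, 0.07]] [ 0.58016616 -0.02226863  0.07      ]
frame [[0.5367, 0.0489, 0.07], [0.5296, -0.0873, 0.07], [0.4941, -0.0851, 0.07], [0.5008, 0.0506, 0.07]] [ 0.51532705 -0.01820528  0.07      ]
frame [[0.5365, 0.0488, 0.073], [0.5294, -0.087, 0.073], [0.4941, -0.0848, 0.073], [0.5007, 0.0505, 0.073]] [ 0.51518142 -0.01815789  0.073     ]
inner [[ 0.52545927  0.03657732  0.07      ]
 [ 0.51964003 -0.07459241  0.07      ]]
t [[ 199  134  133  107 6347]]
s [[ 201  168  108   87 1892]]
```

View pics/c4.png

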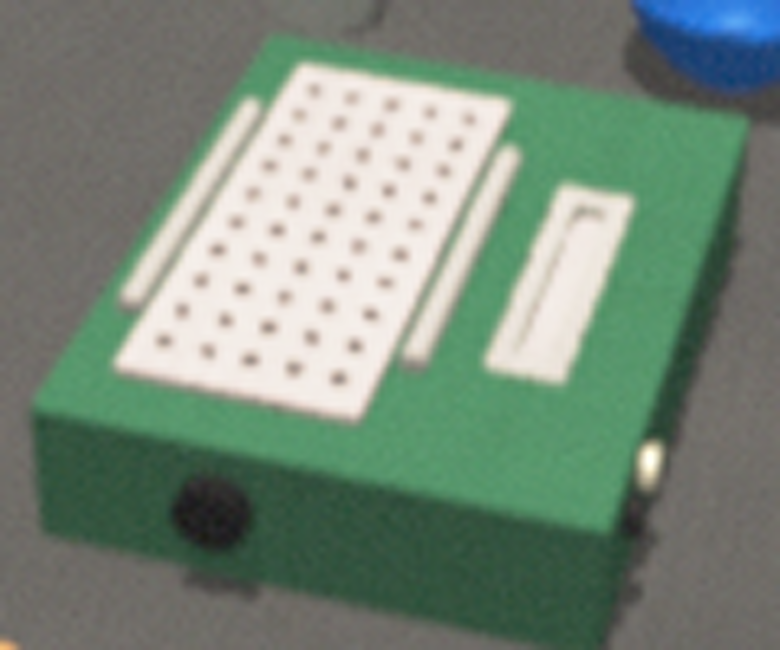

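```bash
python3 - <<'E'
from h import *
from plant import get_obs
from scipy.spatial.transform import Rotation as R
o=get_obs();M=R.from_rotvec(o["tcp_rot"]).as_matrix();print(M.round(3))
print("jaw angle",np.arctan2(M[1,2],M[0,2]),o["q"],o["position"])
t=load("top0");s=load("side0")
c=lambda x,y,k,x0,y0:((x+.5)/k-.5+x0,(y+.5)/k-.5+y0)
# decoys tops
print(two(t,c(180,75,5.7,90,160),s,c(123,109,7,195,245)),two(t,c(84,516,5.7,90,160),s,c(643,301,7,195,245)))
F=np.array([plane(s,*c(x,y,6.5,195,155),.07) for x,y in [(560,183),(636,198),(566,383),(486,366)]]);print(F.round(4).tolist(),F.mean(0))
M=np.array([plane(s,*c(x,y,6.5,195,155),.07) for x,y in [(270,36),(748,118),(610,532),(36,408)]]);print(M.round(4).tolist(),M.mean(0))
E
```

```text
[[-0.    -0.953  0.303]
 [-0.001  0.303  0.953]
 [-1.     0.    -0.001]]
jaw angle 1.2629924208560146 [ 1.17839113e+00  3.51070499e-01  1.65223110e+00 -3.66908392e-05
  1.13911649e+00 -8.45859124e-02] [0.16652143 0.52392514 0.21826557]
(array([0.60987049, 0.29841459, 0.11640551]), np.float64(0.0008416628293884282)) (array([0.44109225, 0.33139233, 0.11647861]), np.float64(0.0009794730023078096))
[[0.5316, -0.0916, 0.07], [0.496, -0.0892, 0.07], [0.5022, 0.0485, 0.07], [0.5364, 0.0463, 0.07]] [ 0.51654706 -0.02148811  0.07      ]
[[0.6944, -0.1779, 0.07], [0.4552, -0.1681, 0.07], [0.4691, 0.1322, 0.07], [0.7069, 0.1202, 0.07]] [ 0.58142882 -0.0234114   0.07      ]
```

Emit:
send_rows --claw '[0.06,0.06,0.06,0.06,0.06]' --pt "0.04 -0.026 0" --pt "0.08 -0.052 0" --pt "0.12 -0.078 0" --pt "0.16 -0.104 0" --pt "0.2 -0.13 0" --twist '[-0.02,-0.04,-0.06,-0.06,-0.06]'

```text
t: 0.65
position: [0.3679, 0.3928, 0.2186]
tcp_rot: [-0.934, 1.361, 0.934]
ft_force: [0.8, 1.3, -0.7]
opening: 0.0614
```

Emit:
send_rows --claw '[0.06,0.06,0.06,0.06,0.06]' --pt "0.04 -0.026 0" --pt "0.08 -0.052 -0.01" --pt "0.12 -0.078 -0.02" --pt "0.158 -0.105 -0.03" --pt "0.158 -0.105 -0.03" --twist '[0,0,0,0,0]'

```text
t: 1.15
position: [0.5275, 0.2856, 0.1868]
tcp_rot: [-0.932, 1.365, 0.931]
ft_force: [-1.3, 0.1, 1.2]
opening: 0.0602
```

```bash
python3 - <<'E'
from h import *
from plant import get_obs,read_camera
r=read_camera("wrist");cv2.imwrite("pics/w1.png",r["image"][:,:,::-1]);np.savez("w1.npz",**r)
o=get_obs();print(o["t"],o["position"],o["ft_force"],o["q"],o["opening"])
E
```

```text
1.2 [0.52575    0.28729955 0.18738832] [-0.30414024  0.01477571  0.02885852] [ 4.22473739e-01  4.72315491e-01  1.55014984e+00 -1.09992120e-04
  1.12095513e+00 -7.77153028e-01] 0.05980291083168152
```

View pics/w1.png

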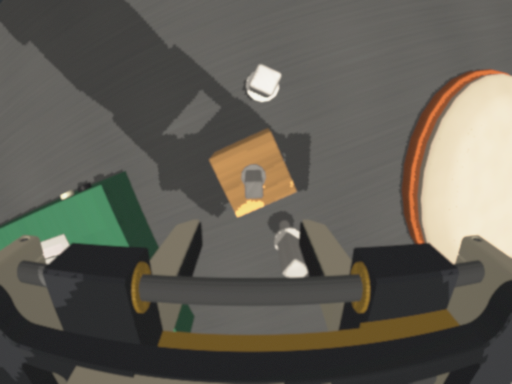

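```bash
cat >> h.py <<'E'
def wray(r,u,v):
    K,T=r["camera_matrix"],r["T"]; a=np.array([u-K[0,2],v-K[1,2]])/K[0,0]; th=np.hypot(*a)
    d=np.r_[a/th*np.sin(th),np.cos(th)] if th>0 else np.array([0,0,1.]); return T[:3,3],T[:3,:3]@d
def wplane(r,u,v,z):
    o,d=wray(r,u,v); return o+d*(z-o[2])/d[2]
E
python3 - <<'E'
from h import *
r=load("w1"); g=cv2.convertScaleAbs(r["image"],alpha=1.8)
crop(g,195,120,315,225,6.5,"pics/w1c.png")
E
```

```text
(no output)
```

View pics/w1c.png

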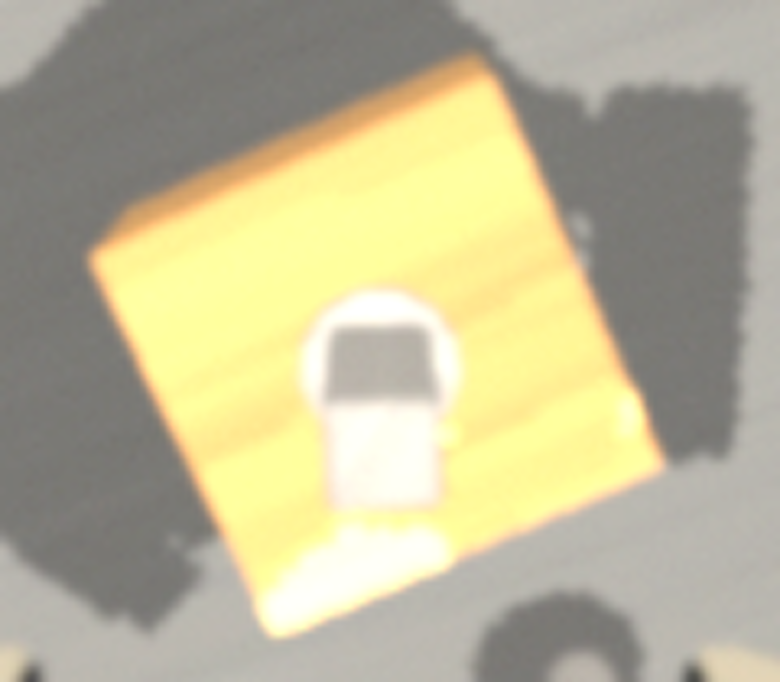

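```bash
python3 - <<'E'
from h import *
from plant import get_obs
r=load("w1"); c=lambda x,y,k,x0,y0:((x+.5)/k-.5+x0,(y+.5)/k-.5+y0)
P=[wplane(r,*c(x,y,6.5,195,120),.105) for x,y in [(326,402),(440,402),(441,508),(327,508)]]
print(np.round(P,4).tolist(),np.mean(P,0)); d=P[1]-P[0];print(np.arctan2(d[1],d[0]),np.hypot(*d[:2]))
R=[wplane(r,*c(x,y,6.5,195,120),.05) for x,y in [(90,253),(490,75),(662,465),(275,636)]];print(np.mean(R,0),np.hypot(*(R[1]-R[0])[:2]))
o=get_obs();print(o["position"])
E
```

```text
[[0.5143, 0.2853, 0.105], [0.5198, 0.2994, 0.105], [0.5336, 0.2943, 0.105], [0.528, 0.28, 0.105]] [0.52393902 0.28973924 0.105     ]
1.1997942265501191 0.015084552488063698
[0.52413567 0.2895017  0.05      ] 0.06947573946423079
[0.52575    0.28729955 0.18738832]
```

Emit:
send_rows --claw '[0.05,0.05,0.05,0.05,0.05]' --pt "0 0 -0.03" --pt "0 0 -0.06" --pt "0 0 -0.09" --pt "0 0 -0.12" --pt "0 0 -0.12" --twist '[0,0,0,0,0]' --force 15

```text
t: 1.7
position: [0.5218, 0.2891, 0.0655]
tcp_rot: [-0.935, 1.367, 0.937]
ft_force: [0.1, 0.3, -0.3]
opening: 0.0502
```

Emit:
send_rows --claw '[0.05,0.04,0.02,0.0,0.0]' --pt "0 0 -0.001" --pt "0 0 -0.001" --pt "0 0 -0.001" --pt "0 0 -0.001" --pt "0 0 -0.001" --twist '[0,0,0,0,0]'

```text
t: 2.2
position: [0.5248, 0.2893, 0.0683]
tcp_rot: [-0.934, 1.36, 0.934]
ft_force: [1.0, 0.3, 0.0]
opening: 0.0227
```

Emit:
send_rows --claw '[0.0,0.0,0.0,0.0,0.0]' --pt "0 0 0" --pt "0 0 0" --pt "0 0 0" --pt "0 0 0" --pt "0 0 0" --twist '[0,0,0,0,0]'

```text
t: 2.7
position: [0.5248, 0.2892, 0.068]
tcp_rot: [-0.934, 1.361, 0.934]
ft_force: [-1.4, -1.0, 5.9]
opening: 0.016
```

Emit:
send_rows --claw '[0.0,0.0,0.0,0.0,0.0]' --pt "0 0 0.002" --pt "0 0 0.02" --pt "0 0 0.045" --pt "0 0 0.07" --pt "0 0 0.1" --twist '[0,0,0,0,0]' --force 25

```text
t: 3.2
position: [0.524, 0.2888, 0.1677]
tcp_rot: [-0.934, 1.363, 0.935]
ft_force: [0.8, 0.3, -1.4]
opening: 0.0158
```

Emit:
send_rows --claw '[0.0,0.0,0.0,0.0,0.0]' --pt "0 0 0" --pt "0 -0.02 0" --pt "0 -0.06 0" --pt "0 -0.1 0" --pt "0 -0.14 0" --twist '[0,0.1,0.2,0.3,0.32]'

```text
t: 3.7
position: [0.5238, 0.1477, 0.1666]
tcp_rot: [-1.177, 1.231, 1.178]
ft_force: [0.0, 0.2, -0.5]
opening: 0.0155
```

```bash
python3 - <<'E'
from h import *
from plant import get_obs,read_camera
for n in("side","top","wrist"):
  r=read_camera(n);cv2.imwrite(f"pics/{n}2.png",r["image"][:,:,::-1]);np.savez(n+"2.npz",**r)
r=load("side2");crop(r["image"],190,140,310,260,5,"pics/side2c.png")
o=get_obs();print(o["t"],o["position"],o["ft_force"],o["q"],o["opening"])
E
```

```text
3.85 [0.52425912 0.14739297 0.16680756] [ 0.19751478  1.07723431 -1.9418654 ] [ 1.88606881e-01  4.01682625e-01  1.71717905e+00 -6.12995761e-05
  1.02414560e+00 -1.33134367e+00] 0.01576093279932733
```

View pics/side2.png

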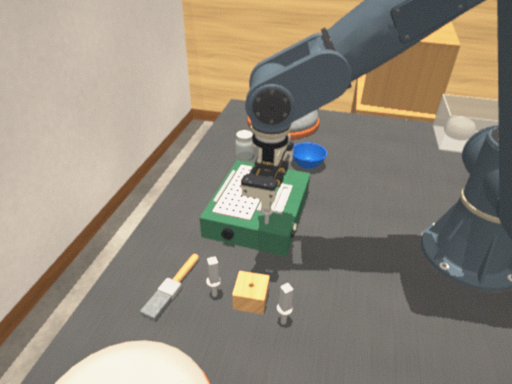

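View pics/wrist2.png

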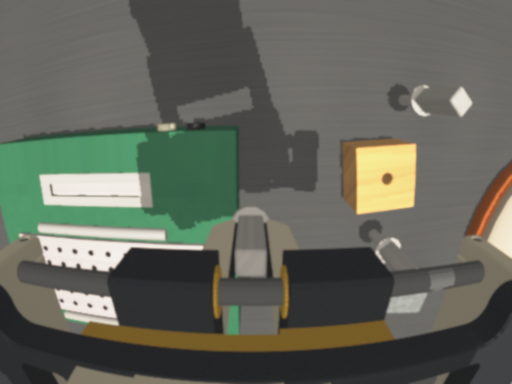

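```bash
python3 - <<'E'
from h import *
r=load("wrist2"); crop(cv2.convertScaleAbs(r["image"],alpha=1.1),30,165,160,215,6,"pics/w2c.png")
crop(r["image"],215,195,290,300,6,"pics/w2d.png")
s=load("side2");crop(s["image"],235,160,305,235,8,"pics/s2c.png")
E
```

```text
(no output)
```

View pics/w2c.png

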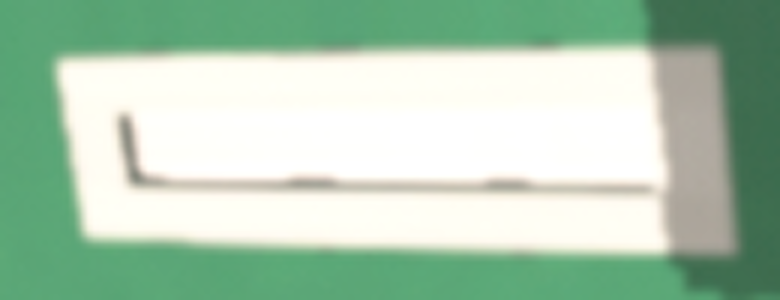

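View pics/s2c.png

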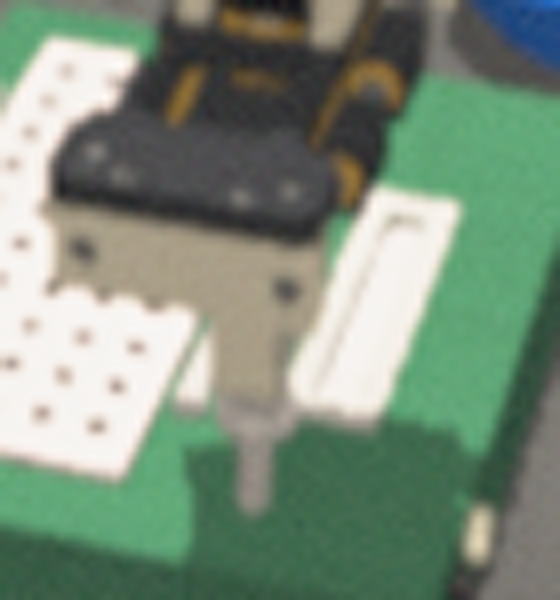

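View pics/w2d.png

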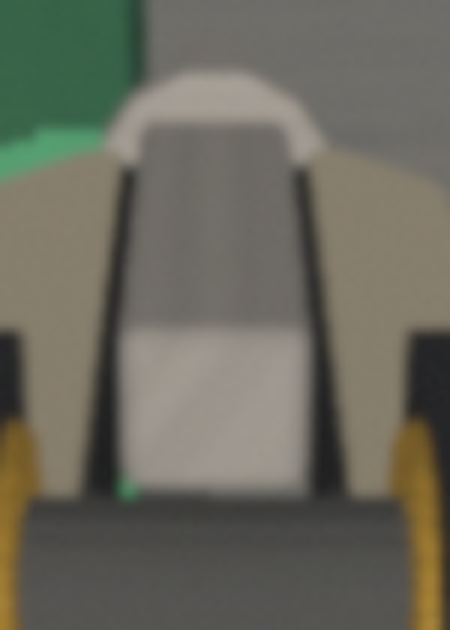

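```bash
python3 - <<'E'
from h import *
r=load("wrist2");s=load("side2"); c=lambda x,y,k,x0,y0:((x+.5)/k-.5+x0,(y+.5)/k-.5+y0)
F=np.array([wplane(r,*c(x,y,6,30,165),.07) for x,y in [(57,60),(720,45),(738,255),(85,240)]]);print(F.round(4).tolist(),F.mean(0))
I=np.array([wplane(r,*c(x,y,6,30,165),z) for x,y,z in [(124,115,.066),(136,178,.066),(136,185,.07),(650,189,.07)]]);print(I.round(4).tolist())
P=np.array([wplane(r,*c(x,y,6,215,195),.2035) for x,y in [(122,328),(308,328),(305,490),(125,490)]]);print("top",P.round(4).tolist(),P.mean(0))
print("foot",plane(s,*c(253,506,8,235,160),.114), "collar c", plane(s,*c(255,415,8,235,160),.149))
E
```

```text
[[0.495, -0.0848, 0.07], [0.5016, 0.0517, 0.07], [0.5363, 0.0497, 0.07], [0.5295, -0.0872, 0.07]] [ 0.51560238 -0.01767622  0.07      ]
[[0.5071, -0.0738, 0.066], [0.5192, -0.0739, 0.066], [0.5194, -0.071, 0.07], [0.5245, 0.036, 0.07]]
top [[0.5149, 0.1384, 0.2035], [0.5156, 0.1535, 0.2035], [0.5313, 0.1528, 0.2035], [0.5305, 0.1376, 0.2035]] [0.52306175 0.1455741  0.2035    ]
foot [0.52459791 0.14592411 0.114     ] collar c [0.52541444 0.14521558 0.149     ]
```

Emit:
send_rows --claw '[0.0,0.0,0.0,0.0,0.0]' --pt "-0.002 -0.04 0" --pt "-0.004 -0.08 0" --pt "-0.006 -0.12 0" --pt "-0.007 -0.132 -0.015" --pt "-0.007 -0.132 -0.03" --twist '[0,0,0,0,0]'

```text
t: 4.35
position: [0.5177, 0.0164, 0.1369]
tcp_rot: [-1.173, 1.232, 1.172]
ft_force: [0.3, 0.8, -1.4]
opening: 0.0159
```

Emit:
send_rows --claw '[0.0,0.0]' --pt "0 0 0" --pt "0 0 0" --twist '[0,0]'

```text
t: 4.55
position: [0.5176, 0.018, 0.1375]
tcp_rot: [-1.174, 1.232, 1.175]
ft_force: [0.2, -0.5, -1.6]
opening: 0.0156
```

```bash
python3 - <<'E'
from h import *
from plant import get_obs,read_camera
for n in("side","wrist"):
  r=read_camera(n);np.savez(n+"3.npz",**r)
r=load("side3");crop(r["image"],230,140,310,220,7,"pics/s3c.png")
r=load("wrist3");crop(r["image"],130,150,390,310,3,"pics/w3c.png")
o=get_obs();print(o["t"],o["position"],o["ft_force"],o["q"],o["opening"])
E
```

```text
4.65 [0.51798098 0.01788792 0.13811904] [ 0.00729548  0.13265457 -1.03040456] [-5.53690149e-02  3.95769755e-01  1.81062446e+00  1.16229137e-04
  9.34510579e-01 -1.57933066e+00] 0.01596135952128937
```

View pics/s3c.png

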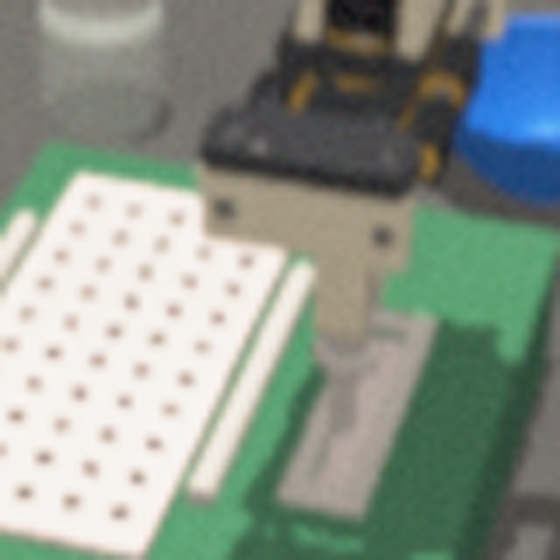

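View pics/w3c.png

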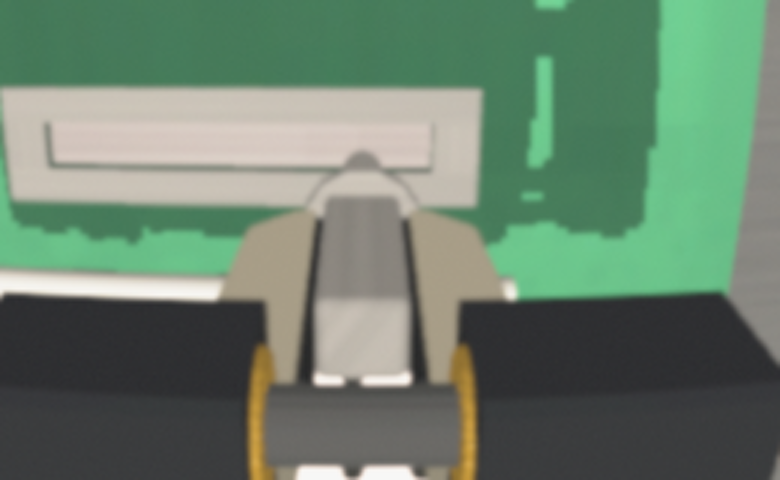

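```bash
python3 - <<'E'
from h import *
r=load("wrist3"); c=lambda x,y,k=3,x0=130,y0=150:((x+.5)/k-.5+x0,(y+.5)/k-.5+y0)
print(r["T"].round(3)[:3,3])
F=np.array([wplane(r,*c(x,y),.07) for x,y in [(1,88),(482,89),(478,207),(13,202)]]);print(F.round(4).tolist(),F.mean(0))
I=np.array([wplane(r,*c(x,y),.07) for x,y in [(48,122),(432,124),(432,170),(49,166)]]);print(I.round(4).tolist(),I.mean(0))
for q in [(363,152)]: print("footlow",wplane(r,*c(*q),.084))
E
```

```text
[0.442 0.021 0.304]
[[0.4949, -0.0842, 0.07], [0.5019, 0.0513, 0.07], [0.5363, 0.0499, 0.07], [0.5297, -0.0863, 0.07]] [ 0.51569195 -0.01733111  0.07      ]
[[0.5056, -0.071, 0.07], [0.5112, 0.0374, 0.07], [0.5245, 0.0371, 0.07], [0.5188, -0.0727, 0.07]] [ 0.5150225 -0.0173287  0.07     ]
footlow [0.51372629 0.01833821 0.084     ]
```

Emit:
send_rows --claw '[0.0,0.0,0.0,0.0,0.0]' --pt "-0.0005 0 -0.006" --pt "-0.0005 0 -0.012" --pt "-0.0005 0 -0.014" --pt "-0.0005 0 -0.015" --pt "-0.0005 0 -0.016" --twist '[0,0,0,0,0]'

```text
t: 5.15
position: [0.5171, 0.0171, 0.1216]
tcp_rot: [-1.174, 1.231, 1.174]
ft_force: [0.0, -0.0, -1.9]
opening: 0.0155
```

Emit:
send_rows --claw '[0.0,0.0,0.0]' --pt "0 0 -0.001" --pt "0 0 -0.002" --pt "0 0 -0.002" --twist '[0,0,0]'

```text
t: 5.45
position: [0.5171, 0.0171, 0.1196]
tcp_rot: [-1.174, 1.231, 1.174]
ft_force: [0.1, -0.1, -1.3]
opening: 0.0158
```

Emit:
send_rows --claw '[0.0,0.0,0.0]' --pt "0 0 -0.001" --pt "0 0 -0.001" --pt "0 0 -0.001" --twist '[0,0,0]'

```text
t: 5.75
position: [0.5172, 0.0171, 0.1187]
tcp_rot: [-1.174, 1.231, 1.174]
ft_force: [0.2, 0.3, 1.1]
opening: 0.0159
```

Emit:
send_rows --claw '[0.0,0.0,0.0]' --pt "0 0 -0.001" --pt "0 0 -0.001" --pt "0 0 -0.001" --twist '[0,0,0]'

```text
t: 6.05
position: [0.5172, 0.0172, 0.1177]
tcp_rot: [-1.174, 1.231, 1.174]
ft_force: [-0.4, 0.7, 2.0]
opening: 0.016
```

Emit:
send_rows --claw '[0.0,0.0,0.0]' --pt "0 0 -0.001" --pt "0 0 -0.001" --pt "0 0 -0.001" --twist '[0,0,0]'

```text
t: 6.35
position: [0.5172, 0.0171, 0.1168]
tcp_rot: [-1.174, 1.231, 1.174]
ft_force: [-0.3, 0.3, 3.1]
opening: 0.0156
```

Emit:
send_rows --claw '[0.0,0.0,0.0,0.0,0.0]' --pt "0 -0.001 0" --pt "-0.0001 -0.002 0" --pt "-0.0002 -0.003 0" --pt "-0.0002 -0.004 0" --pt "-0.0002 -0.004 0" --twist '[0,0,0,0,0]'

```text
t: 6.85
position: [0.5166, 0.0126, 0.1163]
tcp_rot: [-1.174, 1.233, 1.174]
ft_force: [0.1, -2.5, -2.4]
opening: 0.0158
```

Emit:
send_rows --claw '[0.0,0.0]' --pt "0 0 0" --pt "0 0 0" --twist '[0,0]'

```text
t: 7.05
position: [0.5166, 0.0127, 0.1163]
tcp_rot: [-1.174, 1.232, 1.174]
ft_force: [0.2, -4.0, -1.3]
opening: 0.0161
```

Emit:
send_rows --claw '[0.0,0.0]' --pt "0 0 0" --pt "0 0 0" --twist '[0,0]'

```text
t: 7.25
position: [0.5167, 0.0129, 0.1164]
tcp_rot: [-1.174, 1.232, 1.174]
ft_force: [-0.6, -4.9, -3.3]
opening: 0.016
```

Emit:
send_rows --claw '[0.0,0.0,0.0]' --pt "0 -0.001 0" --pt "-0.0001 -0.002 0" --pt "-0.0001 -0.002 0" --twist '[0,0,0]'

```text
t: 7.55
position: [0.5168, 0.0114, 0.1168]
tcp_rot: [-1.173, 1.231, 1.174]
ft_force: [-0.2, -1.4, 0.1]
opening: 0.0158
```

Emit:
send_rows --claw '[0.0,0.0,0.0]' --pt "0 0 -0.001" --pt "0 0 -0.002" --pt "0 0 -0.002" --twist '[0,0,0]'

```text
t: 7.85
position: [0.5168, 0.0112, 0.1145]
tcp_rot: [-1.174, 1.231, 1.174]
ft_force: [-0.2, 0.8, -0.6]
opening: 0.0157
```

Emit:
send_rows --claw '[0.0,0.0,0.0,0.0]' --pt "0 0 -0.002" --pt "0 0 -0.004" --pt "0 0 -0.006" --pt "0 0 -0.006" --twist '[0,0,0,0]'

```text
t: 8.25
position: [0.5167, 0.0111, 0.1083]
tcp_rot: [-1.174, 1.232, 1.174]
ft_force: [0.3, 0.0, -0.6]
opening: 0.0159
```

Emit:
send_rows --claw '[0.0,0.0,0.0,0.0,0.0]' --pt "0 0 -0.003" --pt "0 0 -0.006" --pt "0 0 -0.009" --pt "0 0 -0.012" --pt "0 0 -0.012" --twist '[0,0,0,0,0]'

```text
t: 8.75
position: [0.5166, 0.0112, 0.0962]
tcp_rot: [-1.174, 1.232, 1.174]
ft_force: [0.0, -1.0, 0.0]
opening: 0.0161
```

Emit:
send_rows --claw '[0.0,0.0,0.0,0.0]' --pt "0 0 -0.002" --pt "0 0 -0.004" --pt "0 0 -0.006" --pt "0 0 -0.006" --twist '[0,0,0,0]'

```text
t: 9.15
position: [0.5167, 0.0112, 0.0904]
tcp_rot: [-1.174, 1.232, 1.174]
ft_force: [-0.8, 0.7, -1.7]
opening: 0.0161
```

Emit:
send_rows --claw '[0.0,0.0,0.0]' --pt "0 0 -0.001" --pt "0 0 -0.001" --pt "0 0 -0.001" --twist '[0,0,0]'

```text
t: 9.45
position: [0.5168, 0.0112, 0.0897]
tcp_rot: [-1.174, 1.231, 1.174]
ft_force: [0.1, 0.3, -0.5]
opening: 0.016
```

Emit:
send_rows --claw '[0.0,0.0,0.0]' --pt "0 0 -0.0005" --pt "0 0 -0.0005" --pt "0 0 -0.0005" --twist '[0,0,0]'

```text
t: 9.75
position: [0.5168, 0.0112, 0.0891]
tcp_rot: [-1.174, 1.231, 1.174]
ft_force: [0.1, 0.0, -0.9]
opening: 0.0161
```

Emit:
send_rows --claw '[0.0,0.0,0.0]' --pt "0 0 -0.0007" --pt "0 0 -0.0007" --pt "0 0 -0.0007" --twist '[0,0,0]'

```text
t: 10.05
position: [0.5168, 0.0112, 0.0884]
tcp_rot: [-1.174, 1.231, 1.174]
ft_force: [-0.1, 0.2, -0.7]
opening: 0.0159
```

Emit:
send_rows --claw '[0.0,0.0,0.0]' --pt "0 0 -0.0005" --pt "0 0 -0.0005" --pt "0 0 -0.0005" --twist '[0,0,0]'

```text
t: 10.35
position: [0.5168, 0.0111, 0.088]
tcp_rot: [-1.174, 1.231, 1.174]
ft_force: [0.3, 0.3, 0.0]
opening: 0.0159
```

Emit:
send_rows --claw '[0.0,0.0,0.0]' --pt "0 0 -0.0005" --pt "0 0 -0.0005" --pt "0 0 -0.0005" --twist '[0,0,0]'

```text
t: 10.65
position: [0.5168, 0.0111, 0.0879]
tcp_rot: [-1.174, 1.231, 1.174]
ft_force: [-2.7, -0.0, 7.0]
opening: 0.016
```

```bash
python3 - <<'E'
from h import *
from plant import get_obs,read_camera
r=read_camera("side");np.savez("side4.npz",**r)
crop(r["image"],230,140,310,220,7,"pics/s4c.png")
o=get_obs();print(o["t"],o["position"],o["ft_force"],o["opening"])
E
```

```text
10.7 [0.51684159 0.01114989 0.08791435] [-2.88350732 -0.6229165   6.19512072] 0.01545612988411684
```

View pics/s4c.png

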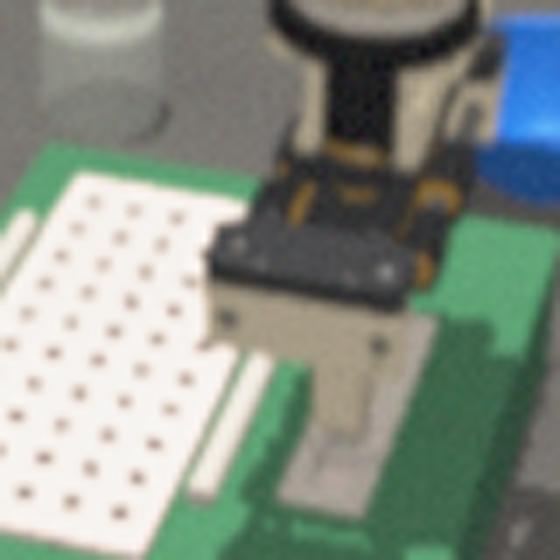

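Collar is on the housing (firm 7 N at the predicted height). Release and rise.

Emit:
send_rows --claw '[0.02,0.03,0.04,0.04,0.04]' --pt "0 0 0.0005" --pt "0 0 0.0005" --pt "0 0 0.0005" --pt "0 0 0.0005" --pt "0 0 0.0005" --twist '[0,0,0,0,0]'

```text
t: 11.2
position: [0.5168, 0.0111, 0.0879]
tcp_rot: [-1.174, 1.231, 1.174]
ft_force: [0.0, 0.7, 0.3]
opening: 0.0396
```

Emit:
send_rows --claw '[0.04,0.04,0.04,0.04,0.04]' --pt "0 0 0.015" --pt "0 0 0.04" --pt "0 0 0.07" --pt "0 0 0.1" --pt "0 0 0.1" --twist '[0,0,0,0,0]'

```text
t: 11.7
position: [0.5186, 0.011, 0.1915]
tcp_rot: [-1.177, 1.227, 1.169]
ft_force: [0.6, 0.4, -0.6]
opening: 0.0404
```

```bash
python3 - <<'E'
from h import *
from plant import get_obs,read_camera
for n in("side","wrist","top"):
  r=read_camera(n);np.savez(n+"5.npz",**r)
r=load("side5");crop(r["image"],230,140,310,220,7,"pics/s5c.png");cv2.imwrite("pics/s5.png",r["image"][:,:,::-1])
r=load("wrist5");crop(r["image"],130,130,390,310,3,"pics/w5c.png")
o=get_obs();print(o["t"],o["position"],o["ft_force"],o["opening"])
E
```

```text
11.85 [0.51641067 0.01117426 0.18727193] [-0.34678169 -0.23766336 -0.63969699] 0.04003798960988316
```

View pics/s5c.png

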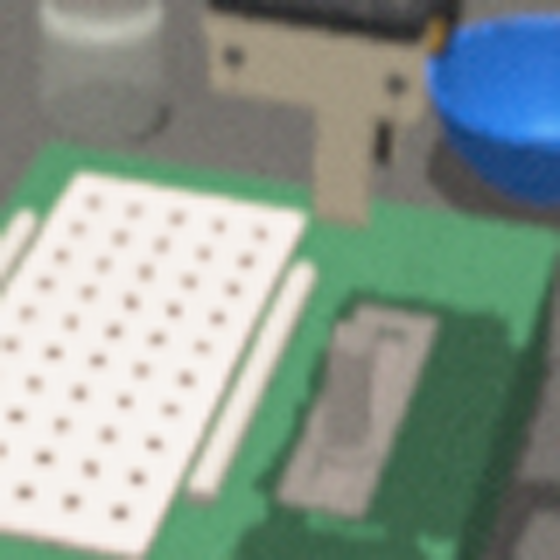

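View pics/w5c.png

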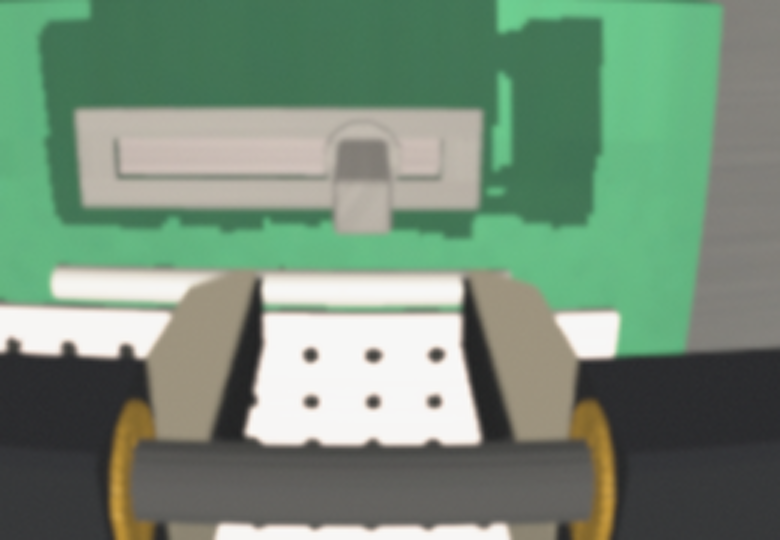

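View pics/s5.png

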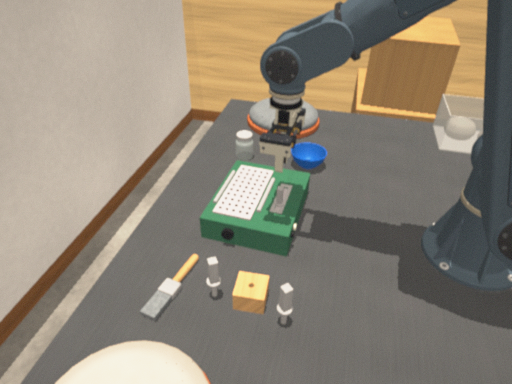

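```bash
python3 - <<'E'
from h import *
r=load("wrist5");c=lambda x,y,k,x0,y0:((x+.5)/k-.5+x0,(y+.5)/k-.5+y0)
P=np.array([wplane(r,*c(x,y,3,130,130),.125) for x,y in [(337,178),(392,178),(390,234),(334,234)]]);print(P.round(4).tolist(),P.mean(0))
print("collar near edge",wplane(r,*c(362,121,3,130,130),.075))
o,d=wray(r,*c(363,206,3,130,130)); s=load("side5")
for z in(.125,.13,.135):
  p=o+d*(z-o[2])/d[2]; q=proj(s,p); print(z,q,((q-[230,140])+.5)*7-.5)
E
```

```text
[[0.5072, 0.0048, 0.125], [0.5079, 0.0196, 0.125], [0.5238, 0.0184, 0.125], [0.5231, 0.0031, 0.125]] [0.51546402 0.01147968 0.125     ]
collar near edge [0.50292471 0.0117516  0.075     ]
0.125 [280.6170263  188.29360069] [357.31918412 341.05520484]
0.13 [281.31698389 186.88728603] [362.21888721 331.21100219]
0.135 [282.02146253 185.47188791] [367.15023772 321.30321534]
```

```bash
python3 -c "
from plant import manip;print(manip.finish_job())"
```

```text
the job is handed in; nothing more can be done
None
```

The locking pin is home in the machine's socket, upright and released. I handed the job in at about t = 11.9 s. It reports no verdict, so what follows rests on my own readings.

- **Pick-up:** I took the smallest of the three pins, the one standing in the wooden rest. I carried it to the channel with the jaws lined up along it.
- **Search:** I pressed the plate with about 4 to 5 N. It gave way about 30 mm left of the channel's middle (towards +y). For a moment there was a sideways push of up to about 5 N; moving 2 mm further to the right (−y) cleared it.
- **Lowering:** The pin then went down without resistance until the collar met the housing. It met with about 7 N at a tool height of 88 mm, the height I had worked out for fully home.
- **Last checks:**
  - The pin's top is at about (0.5155, 0.0115) and its collar centre at about (0.516, 0.012), so it stands upright and on the channel's centre line within about 1 mm. It is about 29 mm from the channel's middle, within the 45 mm limit.
  - The gripper is open, with its tip about 60 mm above the pin.
  - In the last side picture, the basin, jar, brush and larger pins look where they were. I compared them by eye and did not measure them.
- **Disagreement:** The side camera put the channel 1 to 3 mm off from what the top and wrist cameras gave. I used the top and wrist values. The foot's depth comes from the arm's height and the collar contact, because it cannot be seen.

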